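# Show the potter's seal to the inspection camera

### The arm

A 6-joint arm with a two-finger parallel gripper is mounted at the origin on the work surface. World frame = base frame: x ahead of the robot, y to its left, z up, the work surface at z = 0. Lengths are in m, angles in degrees, forces in N, time in s.
With the tool pointing down it reaches from about 0.25 to 0.725 m from the base axis. Payload 4 kg.
Tool frame: the origin (TCP) lies midway between the tips of the shut fingers; the grasp point (between the pads) lies 19 mm behind it (bot.grip_point_offset is the distance from the TCP to the grasp point, in m); x points along the fingers, y is the direction in which the jaws open and shut, and the axes are right-handed (so a half turn about x gives the same grasp; the last joint's range is limited). The gripper opens to 85 mm and grips with 20 to 120 N. Pads are 22 mm wide; open, the fingers measure 114 mm over their backs; the gripper's body (76 mm by 85 mm) begins 54 mm behind the grasp point. The pads swing forward as they close: fully open they stand 13 mm farther back than shut.
Start: joints at [74.656, 13.785, 0.286, 76.501, 0, 90], TCP at [0.132, 0.482, 0.197] pointing down, gripper open.
Joint ranges: [-155.79, 155.79], [-60.16, 107.12], [-62.33, 73.08], [-114, 123.19], [-81.49, 82.49], [-180, 180]. Speed limits (degrees/s): [159.86, 159.86, 180, 180, 180, 180].

### API

Orientations are given as [roll, pitch, yaw] about the fixed x, y, z axes, in that order (R = Rz(yaw) Ry(pitch) Rx(roll)).
In Python, from bench import bot gives the robot as it stands.
- The arm moves only by the tool move_arm, never from a script. Its argument "steps" is text: rows parted by semicolons, each of 6 numbers parted by spaces: the shift along the tool's x, y, z in m, then the turn, a rotation vector about the tool's x, y, z in rad. In form: tx ty tz rx ry rz; .... A call has 1 to 12 rows; each row shifts and turns the commanded pose from where the row before left it, along the tool's axes as they then stand; what a row does not reach is not made up. A row lasts 1/12 s, in which the tool goes at most 41.7 mm and 7.16 degrees, less where a joint would pass 70% of its speed; a pose out of reach is approached as far as the arm can. A call is refused whole if a number of a shift passes 0.0417 or a number of a turn 0.125, either way. A call with a gripper value outside its range is refused whole. "gripper" is the closure, from 0 (fully open) to 1 (shut), set as the call begins (left out, the last holds). The fingers move at their own pace and stop on an object; "grip_force" is the grip in N (left out, the last holds). Time passes only in rows, so rows that do not move let the fingers close. It gives the time, the measured TCP pose, the force and the opening at its end, in the units of the state.
- bot.observe(): the state, without advancing time (a new reading comes with each control period).
- bot.snapshot(name): name is "side" or "top" or "wrist"; returns the picture (384x512x3 uint8, red, green, blue); there is no depth.
- bot.get_calibration(name): a dict with "fx", "fy", "cx", "cy" (pixels), "origin" and "rotation" of the camera in the world. Camera axes: x right, y down, z forward; pixel columns grow to the right and rows downward; lengths in m; the calibration is good to about 2 mm. A picture is of the moment at which its call begins: read the wrist's pose just before it. get_calibration takes no time and is no camera call; for the wrist camera it gives the pose at the moment of the call.
- bot.job_done(): hands the job in, once; it reports no verdict.
The state is a dict: "time_s": time; "qpos": joint angles; "qvel": joint speeds; "joint_torque": joint torques, N m; "position": TCP position; "tcp_rot": TCP orientation; "contact_force": force on the tool from outside, world axes, zero at the start; "torque": the same for the moment, N m; "opening": finger opening in m.
Only numpy, scipy, OpenCV 4.12 (cv2) and the standard library are available. Lean on these libraries where they do the work, as an engineer would, in place of code of your own. Each camera call takes 0.05 s, during which the arm holds its last target.

### The job

Let the inspection camera see the round seal on the pot's side in the middle of the small swivelling mirror. First move the tall clay bottle that stands between mirror and seal: set it down upright, wholly on the small ware board at the robot's left that carries two little lamps, and let go of it; then grip the mirror by the fin on its top and turn it until the camera's line of sight, reflected at the middle of the mirror, meets the seal, and finish while still holding it at that angle, for a spring turns it back when it is let go. Leave the pot, lamps, cup and tools where they are.

Things in the scene. Friction and masses are not known exactly. Their poses are not given: they have to be found in the camera images.
- stand: Fixed steel inspection stand: a bar 50 mm wide, 10 mm high, with the mirror's pivot (foot disc 90 mm across) at one end and a small grey box camera on a post at the other. Origin on the table under the mirror's axis, z up; the camera lies at -75 degrees in its frame. Camera: 46 mm wide, top at 113 mm, 190 to 282 mm from the mirror's axis. Position and yaw differ each time.
- lens (a point): Centre of the front of the camera's lens, 190 mm from the mirror's axis and 90 mm above the table; the camera looks level at the mirror's axis.
- axis (a point): Fixed point on the mirror's upright turning axis, 90 mm above the table, at mid-glass. The mirror: black frame 80 x 80 mm, 9 mm thick, 50 to 130 mm above the table, silvery glass on one face, a fin on top. Its needed angle: the glass's facing direction halves the angle between the directions from this point to the lens and to the seal.
- mirror (a joint): Turn of the mirror about its upright axis, rad, counter-clockwise from above, 0 to 1.5. At rest it is 0 and the glass faces 15 degrees counter-clockwise of the direction to the lens. A soft spring (0.06 N m per rad plus 0.015 N m) turns it back to 0 when let go. The needed angle lies between 0.4 and 1.0.
- fin (a point): Grip point on the mirror's upright aluminium fin, on the turning axis, 158 mm above the table. Fin: 10 mm thick along the mirror's x, 36 mm wide along its y, 128 to 178 mm above the table; taken from above and turned in place. Axes as the mirror's: x is the way the glass faces.
- sight: Not a thing but a frame: the camera's line of sight after it is bounced off the mirror's middle. Origin on the turning axis 90 mm above the table; x axis along the reflected line, level; it turns twice as much as the mirror. The seal is in view when it lies on this x axis.
- pot: Clay pot, 90 mm across, 132 mm tall, 0.9 kg, loose, with a round seal boss on its side. Origin at the centre of its underside, z up; the seal is on its -x side.
- seal (a point): Centre of the face of the pot's round seal boss: 40 mm across, standing 13 mm out of the pot's side, 58 mm from the pot's axis, 90 mm above the table. It faces roughly towards the mirror.
- bottle: Tall closed clay bottle standing in front of the seal. Body 68 mm across up to 85 mm high, shoulder narrowing up to 110 mm, neck 30 to 32 mm across from 110 to 152 mm, lip 36 mm across from 158 to 166 mm. About 0.35 kg. Origin at the centre of its underside, z up.
- wareboard: Small fixed ware board of pale wood on the robot's left, 220 mm (its x) by 200 mm (its y), 18 mm thick. Origin at the centre of its underside. Two small lamps stand on it along its +y edge, at y = +65 mm and x about -55 and +55 mm; the rest is free.
- lamp0: Bystander: small clay lamp dish, 68 mm across, 24 mm high, on the ware board. Origin at the centre of its underside.
- lamp1: Bystander: another such lamp dish on the ware board.
- lamp2: Bystander: such a lamp dish on the table, to the right at the back.
- lamp3: Bystander: such a lamp dish on the table between the camera and the pot.
- cup: Bystander: white cup, 72 mm across, 85 mm high, at the front right. Origin at the centre of its underside.
- rib: Bystander: flat wooden potter's rib, 90 x 45 x 8 mm, lying on the table near the pot.
- brush: Bystander: brush lying on the table at the right, beyond the camera.
Not all that is in view belongs to the job. Leave any blue, purple or turquoise look-alike of the bottle alone.

How it is judged:
By the outcome, as a careful person would: the job done as asked, in the order asked, and still so for the second after the job is handed in, while the arm keeps its last pose, push and grip.
It also fails if it takes over 51 s, if anything falls off the work surface, if the arm or the gripper's body presses on something with over 40 N, if the wrist force passes 120 N, or if a joint passes its speed limit or range.

## Working session

There is one attempt and no reset: what is moved stays moved. The work goes in short steps, Python scripts to look and compute and a tool call to move; the robot and the scene stay as the last step left them, time stands still between calls to the robot, and variables do not carry over. Pictures are saved under pics/ and viewed, and the job is handed in when it is done.

Besides the shell and the picture viewer there is one more tool, called after "Emit:" as name(argument=value, ...), one argument or row to a line, values as JSON. move_arm: Moves the arm, as the interface text tells. Its arguments: {"type":"object","properties":{"steps":{"type":"string"},"gripper":{"type":"number"},"grip_force":{"type":"number"}},"required":["steps"]}

```bash
ls; mkdir -p pics
python3 - <<'E'
from bench import bot
import cv2
for n in("top","side","wrist"):
    c=bot.get_calibration(n); im=bot.snapshot(n); cv2.imwrite(f"pics/{n}0.png",im[:,:,::-1]); print(n,c)
s=bot.observe();print(s)
E
```

```text
pics
top {'fx': 476.8910722053523, 'fy': 476.8910722053523, 'cx': 261.86106983619544, 'cy': 185.67827142724082, 'origin': array([ 0.36141674, -0.01201306,  1.61066292]), 'rotation': array([-172.26739298,   -0.28254652,  -90.96506831])}
side {'fx': 450.3265434784059, 'fy': 450.3265434784059, 'cx': 254.05635943829876, 'cy': 199.2348885849258, 'origin': array([0.39011608, 1.004446  , 1.29236281]), 'rotation': array([-138.9212541 ,   -0.39485518, -169.75896583])}
wrist {'fx': 320.2960472968953, 'fy': 320.2960472968953, 'cx': 251.6629040842485, 'cy': 193.3479765831188, 'origin': array([0.05568807, 0.50195302, 0.37310918]), 'rotation': array([1.61980558e+02, 7.56674186e-02, 7.46569347e+01])}
{'time_s': 0.15, 'qpos': array([7.46557760e+01, 1.38227539e+01, 2.31494698e-01, 7.65009889e+01,
       2.14186144e-03, 9.00002002e+01]), 'qvel': array([ 0.05599225, -0.08625472,  0.22403776, -0.03412628,  0.00429393,
        0.0252734 ]), 'joint_torque': array([-4.59760158e-04, -3.72634578e+01,  2.52638161e+01,  1.23605455e-02,
       -1.69612719e-06, -3.24024583e-06]), 'position': array([0.1321564 , 0.48166934, 0.19591373]), 'tcp_rot': array([ -91.32988044,   89.90772699, -106.67430635]), 'contact_force': array([0.19716089, 0.11223626, 0.60696246]), 'torque': array([0.01378114, 0.06374588, 0.0043235 ]), 'opening': 0.08545728209790183}
```

View pics/top0.png

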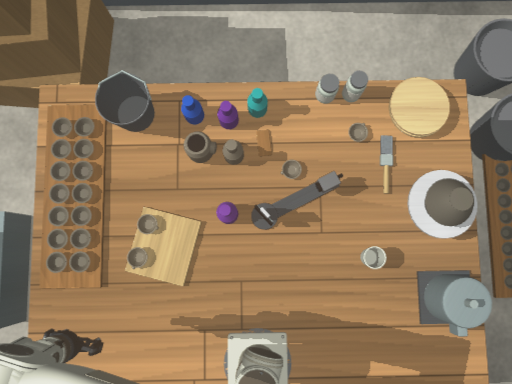

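View pics/side0.png

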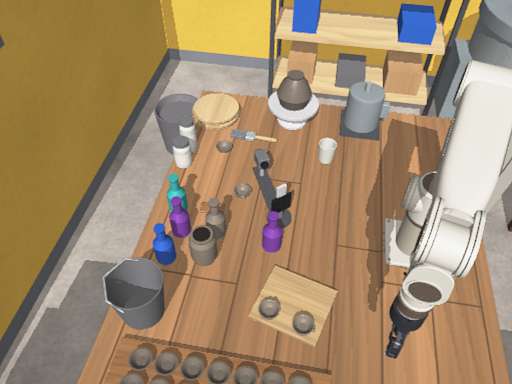

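View pics/wrist0.png

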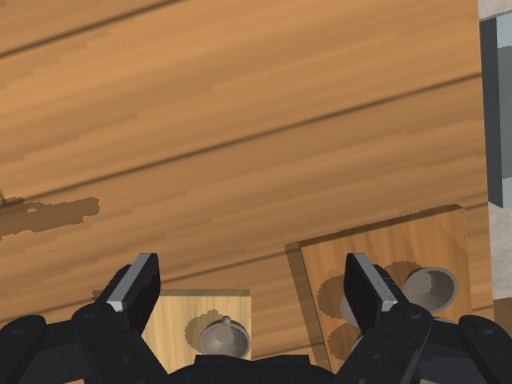

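Candidates in the top view: the clay bottle is at (232,150). The look-alikes are blue (193,110), purple (228,115), turquoise (258,102) and a near purple one at (227,212). The pot is at (200,146). The brown-grey bottle at (232,150) fits the description, so I'll check it in a crop.

Run:
```python
import cv2,numpy as np
t=cv2.imread("pics/top0.png");s=cv2.imread("pics/side0.png")
a=cv2.resize(t[120:240,170:350],None,fx=4.4,fy=4.4,interpolation=cv2.INTER_CUBIC)
b=cv2.resize(s[140:270,180:320],None,fx=4.5,fy=4.5,interpolation=cv2.INTER_CUBIC)
c=cv2.resize(t[195:295,110:220],None,fx=5.5,fy=5.5,interpolation=cv2.INTER_CUBIC)
cv2.imwrite("pics/ca.png",a);cv2.imwrite("pics/cb.png",b);cv2.imwrite("pics/cc.png",c)
```

```text
(no output)
```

View pics/ca.png

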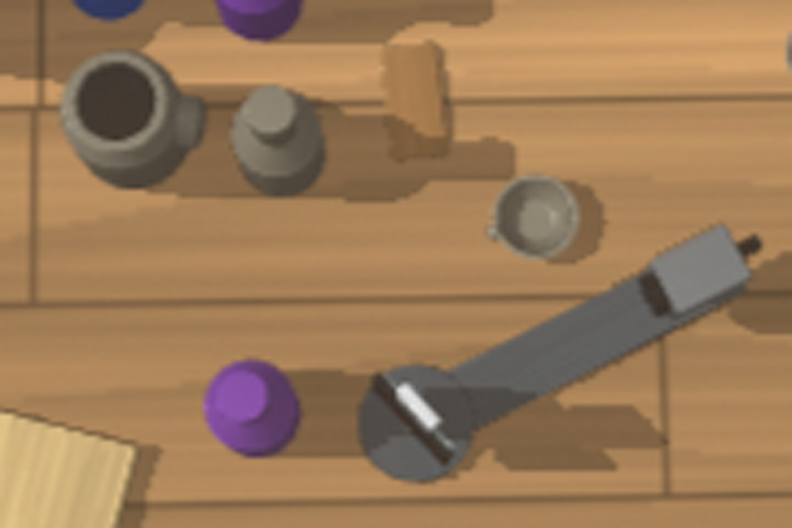

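View pics/cb.png

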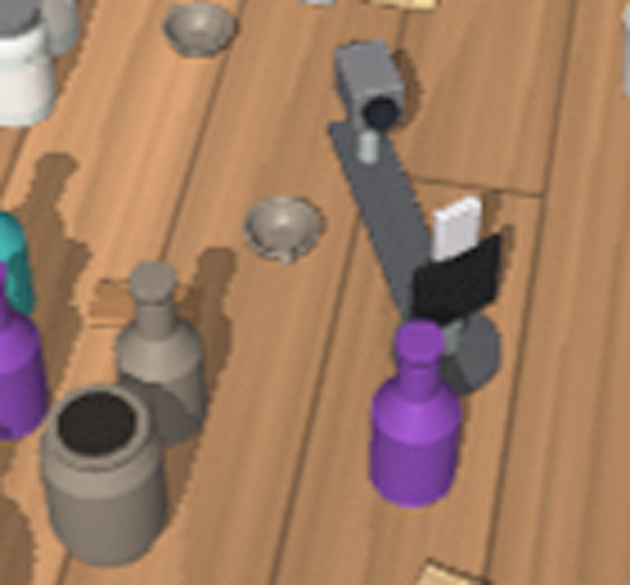

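View pics/cc.png

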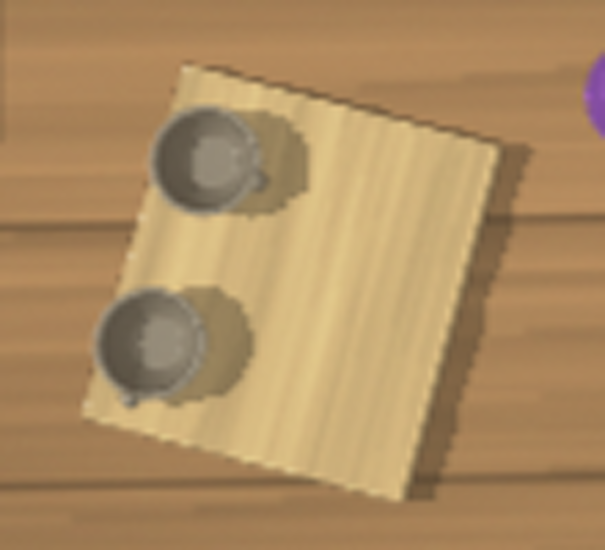

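```bash
cat > h.py <<'E'
import numpy as np
from scipy.spatial.transform import Rotation as R
from bench import bot
def ray(n,px,c=None):
    c=c or bot.get_calibration(n)
    d=np.array([(px[0]-c['cx'])/c['fx'],(px[1]-c['cy'])/c['fy'],1.])
    d=R.from_euler('xyz',c['rotation'],degrees=True).as_matrix()@d
    return np.array(c['origin']),d
def onz(n,px,z,c=None):
    o,d=ray(n,px,c); return o+d*(z-o[2])/d[2]
def proj(n,p,c=None):
    c=c or bot.get_calibration(n)
    q=R.from_euler('xyz',c['rotation'],degrees=True).as_matrix().T@(np.array(p)-c['origin'])
    return np.array([c['fx']*q[0]/q[2]+c['cx'],c['fy']*q[1]/q[2]+c['cy']])
E
python3 - <<'E'
from h import *
np.set_printoptions(precision=4,suppress=True)
ca=lambda x,y:(170+x/4.4,120+y/4.4); cb=lambda x,y:(180+x/4.5,140+y/4.5); cc=lambda x,y:(110+x/5.5,195+y/5.5)
print('lip',onz('top',ca(269,112),.166),onz('side',cb(153,274),.166))
print('pot',onz('top',ca(116,100),.132),onz('side',cb(97,423),.132))
print('fin',onz('top',ca(417,407),.178),onz('side',cb(457,210),.178))
print('foot',onz('top',ca(416,422),.01))
print('mirror ends',onz('top',ca(377,380),.13),onz('top',ca(447,458),.13))
print('camtop',[onz('top',ca(*p),.113) for p in((722,225),(752,281),(684,316),(640,276))])
print('purple',onz('top',ca(238,397),.166),onz('side',cb(420,338),.166))
print('boss',onz('top',ca(190,120),.105))
cs=np.array([onz('top',cc(*p),.018) for p in((185,65),(500,147),(404,500),(85,415))]);print('board',cs,cs.mean(0))
print('lamps',onz('top',cc(207,160),.042),onz('top',cc(151,343),.042))
E
```

```text
lip [0.6844 0.0704 0.166 ] [0.6859 0.0683 0.166 ]
pot [0.7026 0.1823 0.132 ] [0.701  0.1837 0.132 ]
fin [ 0.4742 -0.0297  0.178 ] [ 0.4742 -0.0251  0.178 ]
foot [ 0.476  -0.0309  0.01  ]
mirror ends [ 0.4976 -0.0024  0.13  ] [ 0.4417 -0.0508  0.13  ]
camtop [array([ 0.6076, -0.2536,  0.113 ]), array([ 0.5664, -0.2738,  0.113 ]), array([ 0.5418, -0.2238,  0.113 ]), array([ 0.5713, -0.1931,  0.113 ])]
purple [0.4841 0.0934 0.166 ] [0.484  0.0922 0.166 ]
boss [0.693  0.1317 0.105 ]
board [[0.5125 0.3732 0.018 ]
 [0.4595 0.1817 0.018 ]
 [0.2505 0.2388 0.018 ]
 [0.3036 0.4295 0.018 ]] [0.3816 0.3058 0.018 ]
lamps [0.4532 0.3534 0.042 ] [0.3458 0.3848 0.042 ]
```

Crop ca confirms the clay-coloured bottle with shoulder and lip, standing right of the pot's boss. Crop cb shows the same bottle, with the camera and mirror facing away from us. Crop cc shows the board with its lamps along the left edge, so the right part is free. The top and side positions agree to 2–5 mm.

```bash
cat >> h.py <<'E'
def plan(p,yaw_y=None,n=None):
    s=bot.observe(); M=R.from_euler('xyz',s['tcp_rot'],degrees=True).as_matrix()
    ay=np.degrees(np.arctan2(M[1,1],M[0,1]))
    print('pos',s['position'].round(4),'yaxis deg',ay.round(2),'x',M[:,0].round(3),'q',s['qpos'].round(1),'t',s['time_s'],'F',s['contact_force'].round(2),'open',round(s['opening'],4))
    d=M.T@(np.array(p)-s['position']); print('tool shift now',d.round(4))
    if yaw_y is not None:
        # turn about tool x (down): world yaw change = -rx
        dy=(yaw_y-ay+180)%360-180
        if abs(M[2,0]+1)<.05: rx=-np.radians(dy)
        print('rx',rx.round(4)); M2=M@R.from_rotvec([rx,0,0]).as_matrix(); print('shift after turn',(M2.T@(np.array(p)-s['position'])).round(4))
    # residual tilt
E
python3 - <<'E'
from h import *
plan([.685,.07,.24],0)
plan([.685,.07,.24],-80)
print(R.from_euler('xyz',bot.observe()['tcp_rot'],degrees=True).as_matrix().round(4))
E
```

```text
pos [0.1322 0.4817 0.1959] yaxis deg 74.66 x [-0.    -0.002 -1.   ] q [74.7 13.8  0.2 76.5  0.  90. ] t 0.15 F [0.2  0.11 0.61] open 0.0855
tool shift now [-0.0437 -0.2508  0.6421]
rx 1.303
shift after turn [-0.0437  0.5528  0.4117]
pos [0.1322 0.4817 0.1959] yaxis deg 74.66 x [-0.    -0.002 -1.   ] q [74.7 13.8  0.2 76.5  0.  90. ] t 0.15 F [0.2  0.11 0.61] open 0.0855
tool shift now [-0.0437 -0.2508  0.6421]
rx 2.6992
shift after turn [-0.0437  0.5015 -0.4729]
[[-5.000e-04  2.646e-01  9.644e-01]
 [-1.500e-03  9.644e-01 -2.646e-01]
 [-1.000e+00 -1.600e-03 -0.000e+00]]
```

Emit:
move_arm(
  steps="-0.005 0 0 0.1185 0 0;-0.005 0 0 0.1185 0 0;-0.005 0 0 0.1185 0 0;-0.005 0 0 0.1185 0 0;-0.005 0 0 0.1185 0 0;-0.005 0 0 0.1185 0 0;-0.005 0 0 0.1185 0 0;-0.005 0 0 0.1185 0 0;-0.005 0 0 0.1185 0 0;-0.005 0 0 0.1185 0 0;-0.005 0 0 0.1185 0 0",
  gripper=0,
)

```text
time_s: 1.07
position: [0.1322, 0.4819, 0.2515]
tcp_rot: [-15.2, 89.9, -105.5]
contact_force: [0.0, 0.6, 0.3]
opening: 0.0852
```

Run:
```python
from h import *
plan([.685,.0695,.25],0)
```

```text
pos [0.1322 0.4819 0.2515] yaxis deg -0.36 x [-0.    -0.001 -1.   ] q [ 74.7  12.9   7.2  84.4   0.  165. ] t 1.0667 F [0.02 0.6  0.28] open 0.0852
tool shift now [0.0017 0.5554 0.4089]
rx -0.0064
shift after turn [0.0017 0.5528 0.4124]
```

Emit:
move_arm(
  steps="0 0.0252 0.0186 0 0 0;0 0.0252 0.0186 0 0 0;0 0.0252 0.0186 0 0 0;0 0.0252 0.0186 0 0 0;0 0.0252 0.0186 0 0 0;0 0.0252 0.0186 0 0 0;0 0.0252 0.0186 0 0 0;0 0.0252 0.0186 0 0 0;0 0.0252 0.0186 0 0 0;0 0.0252 0.0186 0 0 0;0 0.0252 0.0186 0 0 0",
)

```text
time_s: 1.98
position: [0.4103, 0.2762, 0.2514]
tcp_rot: [-64.7, 90.0, -154.7]
contact_force: [0.9, 0.8, -0.2]
opening: 0.0853
```

Emit:
move_arm(
  steps="0 0.0252 0.0186 0 0 0;0 0.0252 0.0186 0 0 0;0 0.0252 0.0186 0 0 0;0 0.0252 0.0186 0 0 0;0 0.0252 0.0186 0 0 0;0 0.0252 0.0186 0 0 0;0 0.0252 0.0186 0 0 0;0 0.0252 0.0186 0 0 0;0 0 0 0 0 0;0 0 0 0 0 0",
)

```text
time_s: 2.82
position: [0.6115, 0.1271, 0.2498]
tcp_rot: [-81.3, 89.8, -171.5]
contact_force: [-0.1, -0.1, -0.0]
opening: 0.0852
```

Run:
```python
from h import *
import cv2
plan([.685,.0695,.25],0)
c=bot.get_calibration('wrist');print(c)
cv2.imwrite('pics/w1.png',bot.snapshot('wrist')[:,:,::-1])
print(proj('wrist',[.685,.0695,.166],c))
```

```text
pos [0.6115 0.1271 0.2498] yaxis deg -0.19 x [-0.003 -0.    -1.   ] q [ 11.7  28.4  29.4  91.1   0.  101.9] t 2.8167 F [-0.15 -0.08 -0.04] open 0.0852
tool shift now [-0.0004  0.0737  0.0573]
rx -0.0033
shift after turn [-0.0004  0.0735  0.0576]
{'fx': 320.2960472968953, 'fy': 320.2960472968953, 'cx': 251.6629040842485, 'cy': 193.3479765831188, 'origin': array([0.61201252, 0.20539278, 0.42709319]), 'rotation': array([ 1.62026908e+02,  9.25109932e-02, -1.89600419e-01])}
[333.20982011 246.89911745]
```

View pics/w1.png

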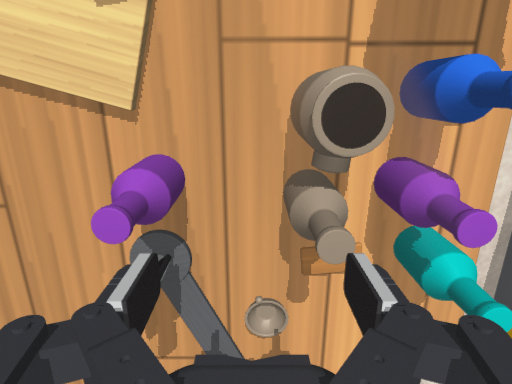

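Wrist view: clay bottle lip at (337,245), pot rim at (353,115) with boss at (333,160), purple look-alikes at (112,224) and (474,228), turquoise at (490,318).

Run:
```python
from h import *
print(onz('wrist',(337,244.5),.166),'purple2',onz('wrist',(474,228),.166),'pot',onz('wrist',(354,115),.132), 'boss',onz('wrist',(331,160),.11))
```

```text
[0.68776178 0.07266687 0.166     ] purple2 [0.80825767 0.0888042  0.166     ] pot [0.70263088 0.18436255 0.132     ] boss [0.69053429 0.13856148 0.11      ]
```

Emit:
move_arm(
  steps="0 0.0186 0.014 0 0 0;0 0.0186 0.014 0 0 0;0 0.0186 0.014 0 0 0;0 0.0186 0.014 0 0 0;0 0 0 0 0 0;0.02 0 0 0 0 0;0.02 0 0 0 0 0;0 0 0 0 0 0",
)

```text
time_s: 3.53
position: [0.6819, 0.0737, 0.2071]
tcp_rot: [-86.6, 89.5, -176.5]
contact_force: [-0.2, 0.2, -1.3]
opening: 0.0856
```

Run:
```python
from h import *
import cv2
plan([.686,.071,.116],0)
c=bot.get_calibration('wrist')
cv2.imwrite('pics/w2.png',bot.snapshot('wrist')[:,:,::-1])
print(proj('wrist',[.686,.071,.166],c),proj('wrist',bot.observe()['position'],c))
```

```text
pos [0.6819 0.0737 0.2071] yaxis deg 0.06 x [-0.009 -0.001 -1.   ] q [ 6.2 37.2 38.  91.3  0.  96.1] t 3.5333 F [-0.18  0.2  -1.28] open 0.0856
tool shift now [0.0911 0.0048 0.0026]
rx 0.0011
shift after turn [0.0911 0.0048 0.0026]
[257.78770908 206.58240541] [252.83006953 227.6588428 ]
```

View pics/w2.png

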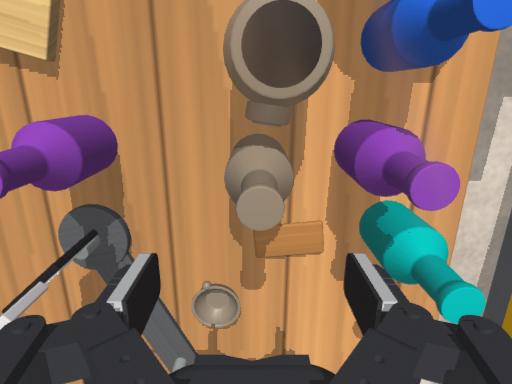

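Emit:
move_arm(
  steps="0.015 0.0055 0.003 0 0 0;0.015 0 0 0 0 0;0.015 0 0 0 0 0;0.015 0 0 0 0 0;0.015 0 0 0 0 0;0.016 0 0 0 0 0;0 0 0 0 0 0;0 0 0 0 0 0",
)

```text
time_s: 4.25
position: [0.6903, 0.0703, 0.1214]
tcp_rot: [-98.0, 90.0, 172.1]
contact_force: [0.5, 0.2, 0.3]
opening: 0.0855
```

Emit:
move_arm(
  steps="0 0 0 0 0 0;0 0 0 0 0 0;0 0 0 0 0 0;0 0 0 0 0 0;0 0 0 0 0 0;0 0 0 0 0 0;0 0 0 0 0 0;0 0 0 0 0 0;0 0 0 0 0 0;0 0 0 0 0 0",
  gripper=1,
  grip_force=50,
)

```text
time_s: 5.08
position: [0.6912, 0.0696, 0.1222]
tcp_rot: [100.4, 89.9, 10.4]
contact_force: [-0.7, -0.2, 6.1]
opening: 0.0335
```

Run:
```python
from h import *
import cv2
plan([.372,.272,.15],0)
cv2.imwrite('pics/w3.png',bot.snapshot('wrist')[:,:,::-1])
```

```text
pos [0.6912 0.0696 0.1222] yaxis deg -0.03 x [ 0.002  0.    -1.   ] q [ 5.7 38.6 27.9 79.2  0.  95.8] t 5.0833 F [-0.67 -0.19  6.05] open 0.0335
tool shift now [-0.0283 -0.3192 -0.2023]
rx -0.0006
shift after turn [-0.0283 -0.3191 -0.2025]
```

View pics/w3.png

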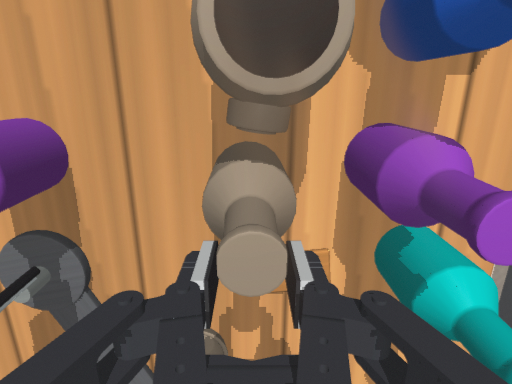

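Emit:
move_arm(
  steps="-0.01 0 0 0 0 0;-0.02 0 0 0 0 0;-0.02 0 0 0 0 0;-0.02 0 0 0 0 0;-0.02 0 0 0 0 0;-0.02 0 0 0 0 0;-0.02 0 0 0 0 0;-0.01 0 0 0 0 0;0 0 0 0 0 0",
)

```text
time_s: 5.88
position: [0.6918, 0.0695, 0.263]
tcp_rot: [94.4, 89.8, 4.4]
contact_force: [1.0, -0.3, -3.8]
opening: 0.033
```

Emit:
move_arm(
  steps="0 -0.01 -0.006 0 0 0;0 -0.02 -0.0127 0 0 0;0 -0.02 -0.0127 0 0 0;0 -0.02 -0.0127 0 0 0;0 -0.02 -0.0127 0 0 0;0 -0.02 -0.0127 0 0 0;0 -0.02 -0.0127 0 0 0;0 -0.02 -0.0127 0 0 0;0 -0.02 -0.0127 0 0 0;0 -0.02 -0.0127 0 0 0;0 -0.02 -0.0127 0 0 0;0 -0.02 -0.0127 0 0 0",
)

```text
time_s: 6.88
position: [0.4589, 0.2153, 0.2588]
tcp_rot: [-64.4, 89.8, -154.4]
contact_force: [0.6, -0.6, -4.3]
opening: 0.0333
```

Emit:
move_arm(
  steps="0 -0.02 -0.0127 0 0 0;0 -0.02 -0.0127 0 0 0;0 -0.02 -0.0127 0 0 0;0 -0.02 -0.0127 0 0 0;0 -0.01 -0.006 0 0 0;0 0 0 0 0 0;0 0 0 0 0 0",
)

```text
time_s: 7.47
position: [0.3706, 0.2719, 0.2599]
tcp_rot: [-7.6, 89.9, -97.5]
contact_force: [0.1, -1.0, -4.9]
opening: 0.0328
```

Run:
```python
from h import *
import cv2
plan([.372,.272,.15],0)
a=bot.snapshot('side')[:,:,::-1];b=bot.snapshot('top')[:,:,::-1]
cv2.imwrite('pics/s4.png',cv2.resize(a[150:384,180:420],None,fx=2.4,fy=2.4))
cv2.imwrite('pics/t4.png',b)
```

```text
pos [0.3706 0.2719 0.2599] yaxis deg 0.05 x [-0.    -0.001 -1.   ] q [ 3.630e+01  8.100e+00  2.600e+00  8.460e+01 -1.000e-01  1.263e+02] t 7.4667 F [ 0.11 -1.   -4.91] open 0.0328
tool shift now [ 0.1099  0.0015 -0.0003]
rx 0.0008
shift after turn [ 0.1099  0.0015 -0.0003]
```

View pics/s4.png

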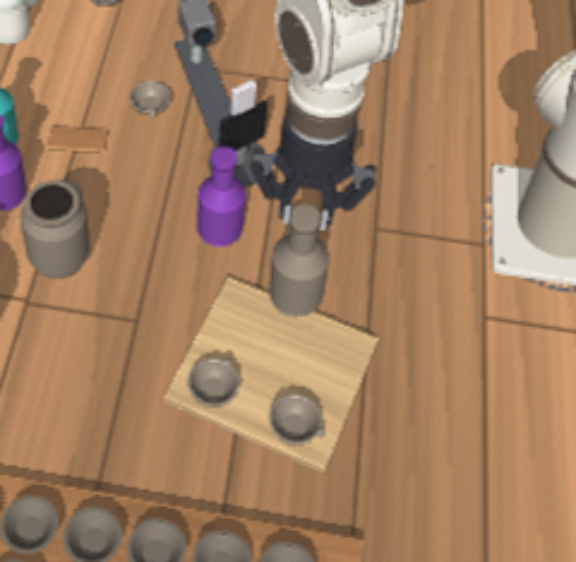

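View pics/t4.png

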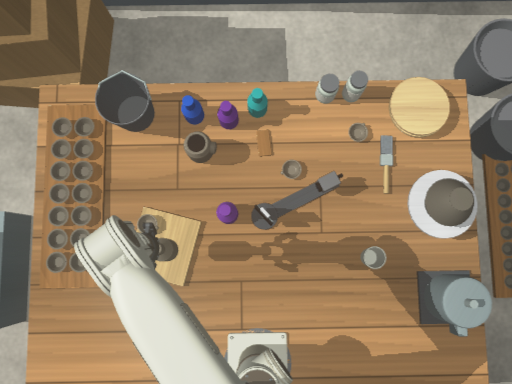

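The bottle hangs upright from the gripper, and the pot, rib and others look unmoved. Lowering onto the board.

Emit:
move_arm(
  steps="0.01 0 0 0 0 0;0.02 0 0 0 0 0;0.02 0 0 0 0 0;0.02 0 0 0 0 0;0.02 0 0 0 0 0;0.015 0 0 0 0 0;0.006 0 0 0 0 0;0.003 0 0 0 0 0;0 0 0 0 0 0;0 0 0 0 0 0",
)

```text
time_s: 8.4
position: [0.3719, 0.2724, 0.1474]
tcp_rot: [125.3, 89.9, 35.3]
contact_force: [0.6, 1.0, -4.3]
opening: 0.0331
```

Emit:
move_arm(
  steps="0.003 0 0 0 0 0;0.002 0 0 0 0 0;0 0 0 0 0 0;0 0 0 0 0 0",
)

```text
time_s: 8.73
position: [0.3709, 0.2722, 0.1418]
tcp_rot: [111.4, 90.0, 21.4]
contact_force: [0.3, -0.2, -5.1]
opening: 0.0329
```

Run:
```python
from h import *
plan([.372,.272,.1402],0)
```

```text
pos [0.3709 0.2722 0.1418] yaxis deg -0.02 x [ 0.  0. -1.] q [ 36.3  11.2 -11.5  67.4  -0.  126.3] t 8.7333 F [ 0.31 -0.25 -5.05] open 0.0329
tool shift now [0.0016 0.0011 0.0002]
rx -0.0003
shift after turn [0.0016 0.0011 0.0002]
```

Emit:
move_arm(
  steps="0.0015 0 0 0 0 0;0 0 0 0 0 0;0 0 0 0 0 0",
)

```text
time_s: 8.98
position: [0.371, 0.2723, 0.1402]
tcp_rot: [118.9, 90.0, 28.9]
contact_force: [-0.2, 0.8, -4.0]
opening: 0.0331
```

Emit:
move_arm(
  steps="0.001 0 0 0 0 0;0 0 0 0 0 0;0 0 0 0 0 0",
)

```text
time_s: 9.23
position: [0.3713, 0.2728, 0.1401]
tcp_rot: [140.9, 89.9, 50.9]
contact_force: [-2.0, 0.5, 3.5]
opening: 0.0329
```

Contact (force sign flipped, +3.5 N). Release.

Emit:
move_arm(
  steps="0 0 0 0 0 0;0 0 0 0 0 0;0 0 0 0 0 0;0 0 0 0 0 0;0 0 0 0 0 0;0 0 0 0 0 0;0 0 0 0 0 0;0 0 0 0 0 0",
  gripper=0,
)

```text
time_s: 9.9
position: [0.3709, 0.2721, 0.1391]
tcp_rot: [31.2, 90.0, -58.8]
contact_force: [-0.5, -0.3, 0.5]
opening: 0.0857
```

Run:
```python
from h import *
import cv2
plan([.475,-.029,.25],-49.5)
cv2.imwrite('pics/w5.png',bot.snapshot('wrist')[:,:,::-1])
```

```text
pos [0.3709 0.2721 0.1391] yaxis deg -0.03 x [ 0. -0. -1.] q [ 36.3  11.3 -11.7  67.   -0.  126.3] t 9.9 F [-0.52 -0.34  0.45] open 0.0857
tool shift now [-0.1109  0.1042  0.3011]
rx 0.8634
shift after turn [-0.1109  0.2966  0.1164]
```

View pics/w5.png

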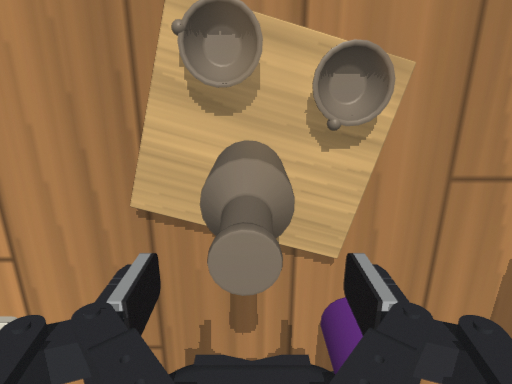

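The bottle stands freely on the board, clear of both lamps, with its body base near (250,200) and board on all sides. Lifting straight up, then turning.

Emit:
move_arm(
  steps="-0.01 0 0 0 0 0;-0.02 0 0 0 0 0;-0.02 0 0 0 0 0;-0.02 0 0 0.108 0 0;-0.02 0 0 0.108 0 0;-0.02 0 0 0.108 0 0;-0.02 0 0 0.108 0 0;-0.01 0 0 0.108 0 0;0 0 0 0.108 0 0;0 0 0 0.108 0 0;0 0 0 0.108 0 0;0 0 0 0 0 0",
)

```text
time_s: 10.95
position: [0.3709, 0.2722, 0.2792]
tcp_rot: [164.0, 90.0, 24.4]
contact_force: [-0.6, 0.4, -0.3]
opening: 0.0855
```

Run:
```python
from h import *
import cv2
plan([.475,-.029,.27],-49.5)
a=bot.snapshot('side')[:,:,::-1]
cv2.imwrite('pics/s6.png',cv2.resize(a[130:364,160:400],None,fx=2.4,fy=2.4,interpolation=cv2.INTER_CUBIC))
a=bot.snapshot('top')[:,:,::-1]
cv2.imwrite('pics/t6.png',a)
cv2.imwrite('pics/t6c.png',cv2.resize(a[120:240,170:350],None,fx=4.4,fy=4.4,interpolation=cv2.INTER_CUBIC))
```

```text
pos [0.3709 0.2722 0.2792] yaxis deg -49.63 x [ 0.  0. -1.] q [ 36.3   8.    5.3  87.3  -0.  175.9] t 10.95 F [-0.56  0.42 -0.35] open 0.0855
tool shift now [0.0092 0.2969 0.1158]
rx -0.0022
shift after turn [0.0092 0.2966 0.1164]
```

View pics/s6.png

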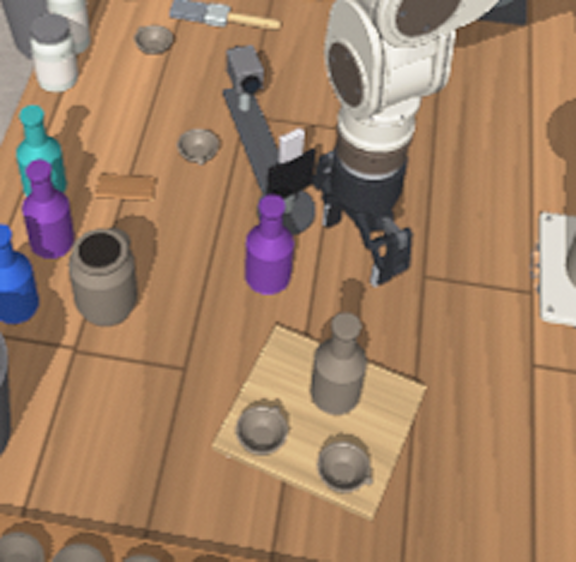

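View pics/t6c.png

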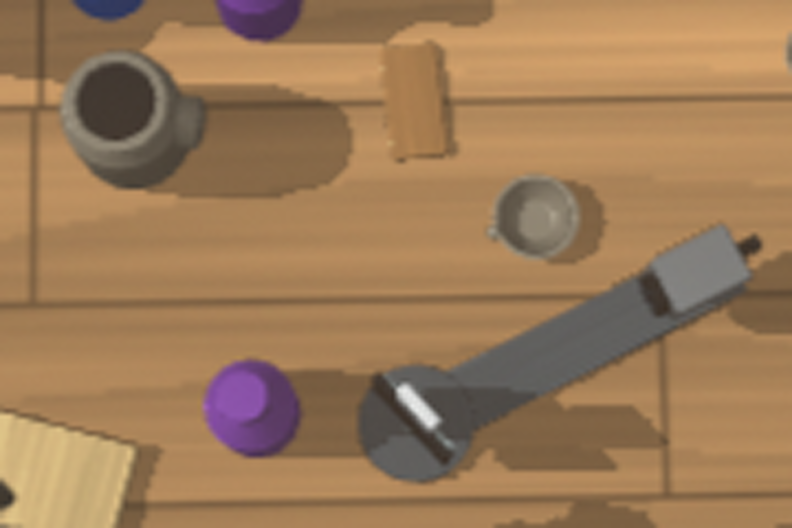

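The bottle is upright and fully on the board, and the boss is now unobstructed, with its face at crop (203,123). I'll take a wrist look at the seal from close by on the way.

Emit:
move_arm(
  steps="0 0.015 0 0 0 0;0 0.03 0 0 0 0;0 0.03 0 0 0 0;0 0.03 0 0 0 0;0 0.03 0 0 0 0;0 0.03 0 0 0 0;0 0.03 -0.001 0 0 0;0 0.03 -0.002 0 0 0;0 0.03 -0.002 0 0 0;0 0.03 -0.002 0 0 0;0 0.03 -0.002 0 0 0;0 0.03 -0.002 0 0 0",
)

```text
time_s: 12.05
position: [0.604, 0.0156, 0.2789]
tcp_rot: [-52.0, 90.0, 168.6]
contact_force: [0.1, 0.8, 0.7]
opening: 0.085
```

Emit:
move_arm(
  steps="0 0.02 -0.002 0 0 0;0 0 0 0 0 0;0 0 0 0 0 0;0 0 0 0 0 0",
)

```text
time_s: 12.38
position: [0.6172, 0.0033, 0.2788]
tcp_rot: [-60.0, 89.9, 160.5]
contact_force: [-0.7, 0.5, -0.3]
opening: 0.0857
```

Run:
```python
from h import *
import cv2
plan([.475,-.029,.27],-49.5)
c=bot.get_calibration('wrist');print(c)
cv2.imwrite('pics/w7.png',bot.snapshot('wrist')[:,:,::-1])
```

```text
pos [0.6172 0.0033 0.2788] yaxis deg -49.46 x [-0.001  0.    -1.   ] q [  0.3  27.6  32.3  94.8   0.  139.8] t 12.3833 F [-0.75  0.55 -0.31] open 0.0857
tool shift now [ 0.0089 -0.0679  0.1291]
rx 0.0006
shift after turn [ 0.0089 -0.0678  0.1291]
{'fx': 320.2960472968953, 'fy': 320.2960472968953, 'cx': 251.6629040842485, 'cy': 193.3479765831188, 'origin': array([0.67727228, 0.05375637, 0.45601985]), 'rotation': array([ 1.62050993e+02,  3.51022038e-02, -4.94619721e+01])}
```

View pics/w7.png

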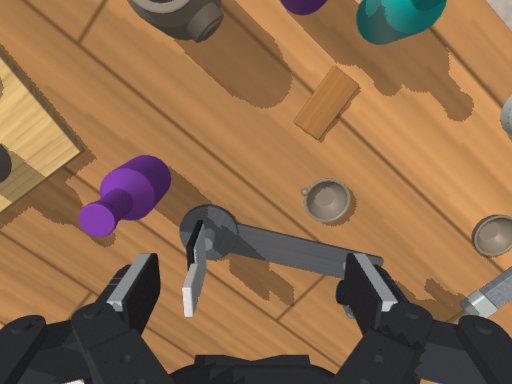

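Run:
```python
import cv2
w=cv2.imread('pics/w7.png')
cv2.imwrite('pics/w7a.png',cv2.resize(w[0:60,120:240],None,fx=6,fy=6,interpolation=cv2.INTER_CUBIC))
cv2.imwrite('pics/w7b.png',cv2.resize(w[195:330,160:400],None,fx=3.3,fy=3.3,interpolation=cv2.INTER_CUBIC))
t=cv2.imread('pics/t6.png')
cv2.imwrite('pics/t6d.png',cv2.resize(t[125:170,175:225],None,fx=12,fy=12,interpolation=cv2.INTER_CUBIC))
```

```text
(no output)
```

View pics/w7a.png

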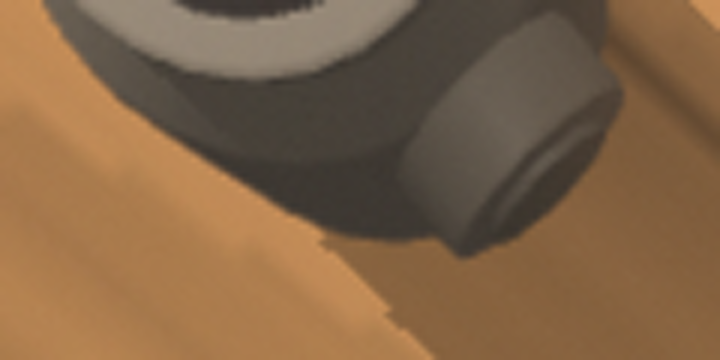

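View pics/w7b.png

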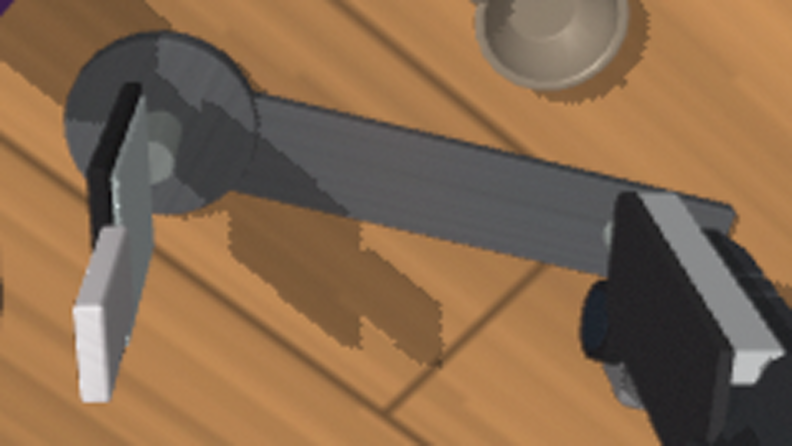

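View pics/t6d.png

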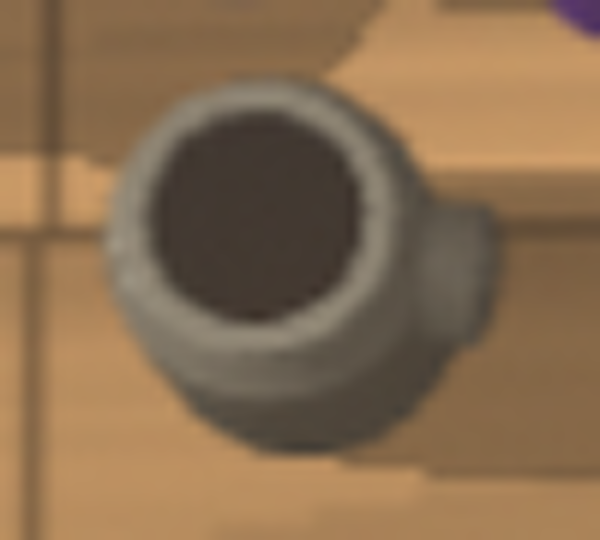

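Run:
```python
from h import *
np.set_printoptions(precision=4,suppress=True)
w=lambda x,y:(120+x/6,y/6); t=lambda x,y:(175+x/12,125+y/12); b=lambda x,y:(160+x/3.3,195+y/3.3)
sw=onz('wrist',w(543,176),.09);st=onz('top',t(480,277),.09)
print('seal w',sw,'t',st,'ends w',onz('wrist',w(463,255),.09),onz('wrist',w(622,97),.09),'ends t',onz('top',t(490,207),.09),onz('top',t(468,347),.09))
P=onz('top',t(255,216),.132);print('pot',P)
# foot disc in wrist, fin top corners
print('foot w',onz('wrist',b(162,123),.01))
F=[onz('wrist',b(*p),.178) for p in((77,306),(107,305),(110,402),(82,400))];print('fin',np.array(F),np.mean(F,0), np.degrees(np.arctan2(*((F[0]-F[3])[:2][::-1]))),np.degrees(np.arctan2(*((F[1]-F[2])[:2][::-1]))))
print('bar edges',[onz('wrist',b(*p),.01) for p in((262,95),(520,155),(728,206),(235,188),(590,273))])
T=[onz('top',(170+x/4.4,120+y/4.4),.01) for x,y in((455,372),(640,277),(482,432),(660,340))];print('bar top',T)
for a,bb in((0,1),(2,3)): d=T[bb]-T[a];print(np.degrees(np.arctan2(d[1],d[0])))
```

```text
seal w [0.6944 0.125  0.09  ] t [0.6935 0.1273 0.09  ] ends w [0.6756 0.1279 0.09  ] [0.7126 0.1223 0.09  ] ends t [0.7129 0.1245 0.09  ] [0.6743 0.1306 0.09  ]
pot [0.7017 0.1827 0.132 ]
foot w [ 0.4776 -0.0309  0.01  ]
fin [[ 0.4875 -0.0171  0.178 ]
 [ 0.4938 -0.0239  0.178 ]
 [ 0.466  -0.0462  0.178 ]
 [ 0.4609 -0.039   0.178 ]] [ 0.4771 -0.0315  0.178 ] 39.42612709091183 38.82954054240138
bar edges [array([ 0.5184, -0.057 ,  0.01  ]), array([ 0.5735, -0.168 ,  0.01  ]), array([ 0.6185, -0.2617,  0.01  ]), array([ 0.4736, -0.0779,  0.01  ]), array([ 0.5501, -0.238 ,  0.01  ])]
bar top [array([ 0.5138, -0.0614,  0.01  ]), array([ 0.585 , -0.2055,  0.01  ]), array([ 0.4675, -0.0811,  0.01  ]), array([ 0.5359, -0.2193,  0.01  ])]
-63.71675491694446
-63.684248381642185
```

Both views put the seal at about (0.694, 0.126), the axis at (0.4765, -0.0305) and the lens direction at about -64.1°. The needed facing is about -14.2°, a turn of about 0.61 rad. Moving over the fin.

Emit:
move_arm(
  steps="0 -0.011 0.0215 0 0 0;0 -0.011 0.0215 0 0 0;0 -0.011 0.0215 0 0 0;0 -0.011 0.0215 0 0 0;0 -0.011 0.0215 0 0 0;0 -0.011 0.0215 0 0 0;0 0 0 0 0 0;0.02 0 0 0 0 0;0.02 0 0 0 0 0;0.02 0 0 0 0 0;0 0 0 0 0 0;0 0 0 0 0 0",
)

```text
time_s: 13.43
position: [0.4759, -0.0298, 0.2189]
tcp_rot: [-48.7, 89.9, 171.9]
contact_force: [0.1, 0.3, 0.3]
opening: 0.0854
```

Run:
```python
from h import *
import cv2
plan([.4765,-.0305,.141],-49.1)
c=bot.get_calibration('wrist');print(proj('wrist',[.4765,-.0305,.178],c))
cv2.imwrite('pics/w8.png',bot.snapshot('wrist')[:,:,::-1])
```

```text
pos [ 0.4759 -0.0298  0.2189] yaxis deg -49.44 x [-0.002  0.    -1.   ] q [ -3.6  10.7  -0.3  79.1   0.  135.9] t 13.4333 F [0.11 0.32 0.26] open 0.0854
tool shift now [ 0.0779  0.001  -0.0001]
rx -0.0059
shift after turn [ 0.0779  0.001  -0.0001]
[252.23314298 203.54704915]
```

View pics/w8.png

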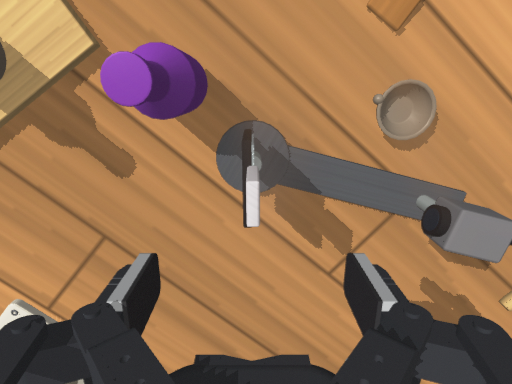

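Run:
```python
import cv2
w=cv2.imread('pics/w8.png')
cv2.imwrite('pics/w8a.png',cv2.resize(w[110:240,200:320],None,fx=4.6,fy=4.6,interpolation=cv2.INTER_CUBIC))
```

```text
(no output)
```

View pics/w8a.png

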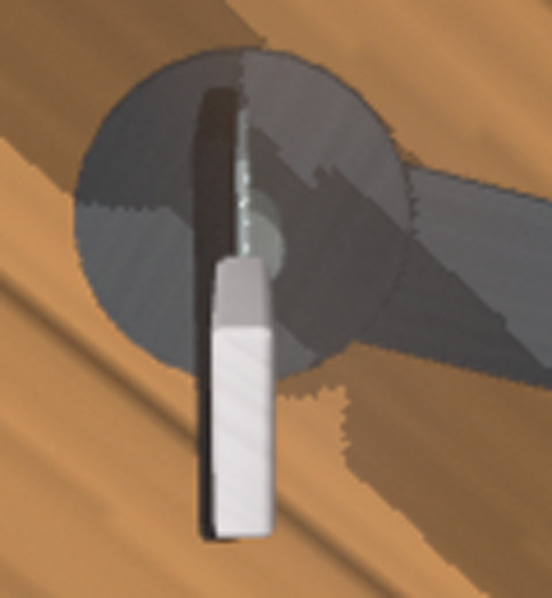

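The fin's top centre is at (252.8,203.7), against a predicted (252.2,203.5), and its edges run parallel to the pads. Descending and gripping.

Emit:
move_arm(
  steps="0.02 0.001 0 0 0 0;0.02 0 0 0 0 0;0.02 0 0 0 0 0;0.012 0 0 0 0 0;0.0055 0 0 0 0 0;0 0 0 0 0 0;0 0 0 0 0 0",
)

```text
time_s: 14.07
position: [0.4784, -0.0313, 0.1429]
tcp_rot: [136.4, 89.9, -3.1]
contact_force: [-0.5, -0.0, 1.2]
opening: 0.0853
```

Emit:
move_arm(
  steps="0 0 0 0 0 0;0 0 0 0 0 0;0 0 0 0 0 0;0 0 0 0 0 0;0 0 0 0 0 0;0 0 0 0 0 0;0 0 0 0 0 0;0 0 0 0 0 0;0 0 0 0 0 0;0 0 0 0 0 0;0 0 0 0 0 0;0 0 0 0 0 0",
  gripper=1,
  grip_force=45,
)

```text
time_s: 15.07
position: [0.4764, -0.0302, 0.1418]
tcp_rot: [-99.1, 89.8, 121.4]
contact_force: [-3.4, 4.1, 3.3]
opening: 0.007
```

Run:
```python
from h import *
plan([.4765,-.0305,.141],-14.2)
print(bot.observe()['torque'])
```

```text
pos [ 0.4764 -0.0302  0.1418] yaxis deg -49.48 x [-0.001  0.002 -1.   ] q [-3.700e+00  1.320e+01 -8.900e+00  6.800e+01  1.000e-01  1.358e+02] t 15.0667 F [-3.38  4.09  3.29] open 0.007
tool shift now [0.0008 0.0003 0.0002]
rx -0.6158
shift after turn [0.0008 0.0001 0.0003]
[0.93430873 0.82500512 0.05784949]
```

Emit:
move_arm(
  steps="0 0 0 -0.02 0 0;0 0 0 -0.05 0 0;0 0 0 -0.06 0 0;0 0 0 -0.07 0 0;0 0 0 -0.07 0 0;0 0 0 -0.07 0 0;0 0 0 -0.07 0 0;0 0 0 -0.07 0 0;0 0 0 -0.06 0 0;0 0 0 -0.05 0 0;0 0 0 -0.026 0 0;0 0 0 0 0 0",
)

```text
time_s: 16.07
position: [0.4762, -0.03, 0.1418]
tcp_rot: [-131.6, 89.8, 124.3]
contact_force: [-3.6, 3.7, 5.1]
opening: 0.0069
```

Run:
```python
from h import *
import cv2
plan([.4765,-.0305,.141],-14.2)
print(bot.observe()['torque'])
c=bot.get_calibration('wrist')
w=bot.snapshot('wrist')[:,:,::-1]
cv2.imwrite('pics/w9.png',w)
t=bot.snapshot('top')[:,:,::-1]
cv2.imwrite('pics/t9.png',t)
s=bot.snapshot('side')[:,:,::-1]
cv2.imwrite('pics/s9.png',s)
cv2.imwrite('pics/w9a.png',cv2.resize(w[150:330,160:340],None,fx=3.3,fy=3.3,interpolation=cv2.INTER_CUBIC))
cv2.imwrite('pics/s9a.png',cv2.resize(s[170:280,220:340],None,fx=5,fy=5,interpolation=cv2.INTER_CUBIC))
```

```text
pos [ 0.4762 -0.03    0.1418] yaxis deg -14.15 x [-0.002  0.003 -1.   ] q [-3.700e+00  1.320e+01 -8.900e+00  6.800e+01  1.000e-01  1.004e+02] t 16.0667 F [-3.65  3.71  5.12] open 0.0069
tool shift now [0.0008 0.0004 0.0004]
rx 0.0009
shift after turn [0.0008 0.0004 0.0004]
[ 0.91565729  0.89801383 -0.05894435]
```

View pics/w9.png

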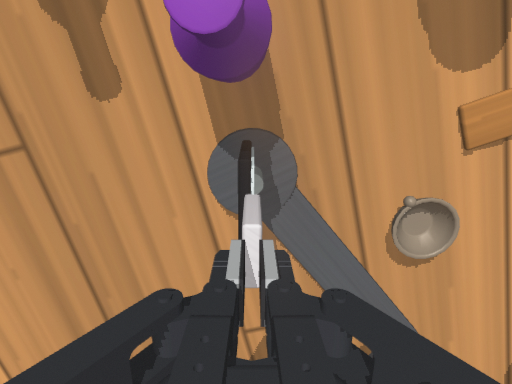

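View pics/s9a.png

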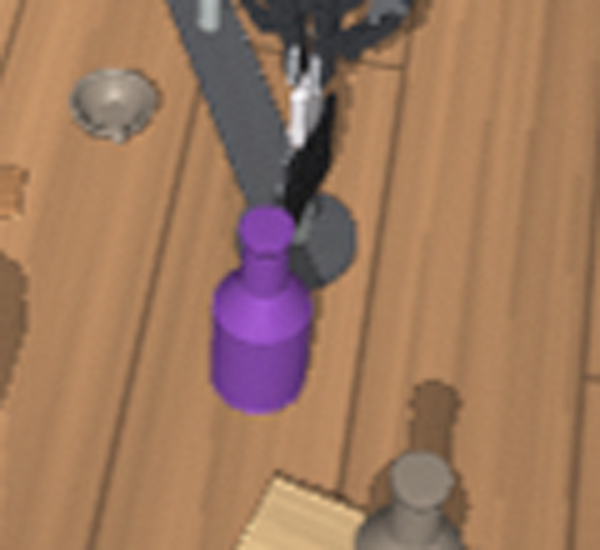

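View pics/t9.png

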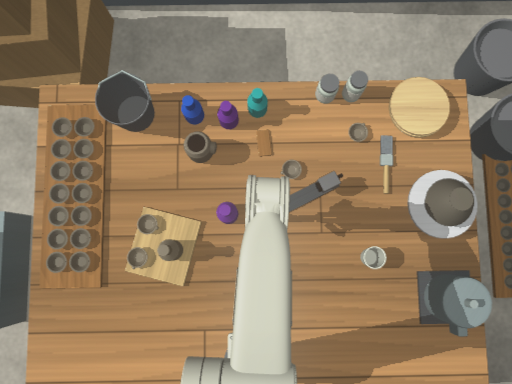

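The mirror turned with the gripper: the frame and fin run in line with the pads. The purple look-alike near the path is untouched. Checking the mirror and bar angles more closely.

View pics/w9a.png

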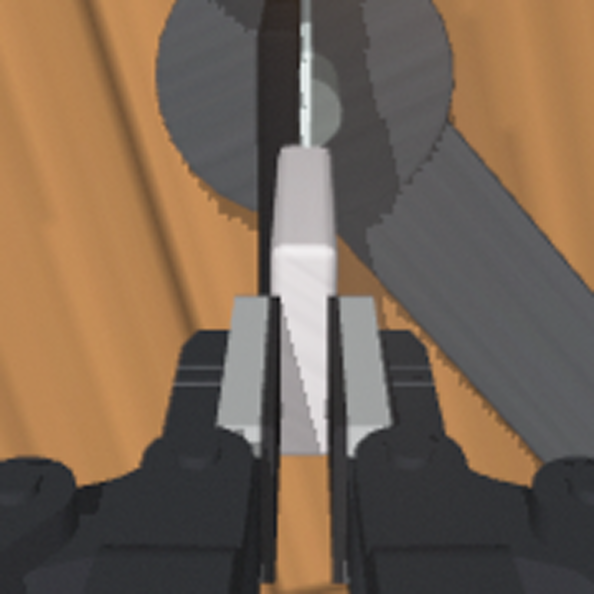

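Run:
```python
import cv2
w=cv2.imread('pics/w9.png')
cv2.imwrite('pics/w9b.png',cv2.resize(w[120:345,190:430],None,fx=2.6,fy=2.6,interpolation=cv2.INTER_CUBIC))
t=cv2.imread('pics/t9.png')
cv2.imwrite('pics/t9b.png',cv2.resize(t[165:225,255:355],None,fx=7,fy=7,interpolation=cv2.INTER_CUBIC))
```

```text
(no output)
```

View pics/w9b.png

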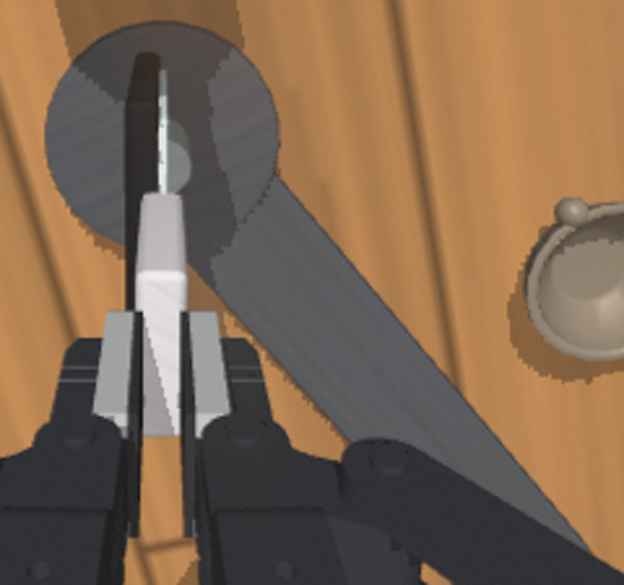

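View pics/t9b.png

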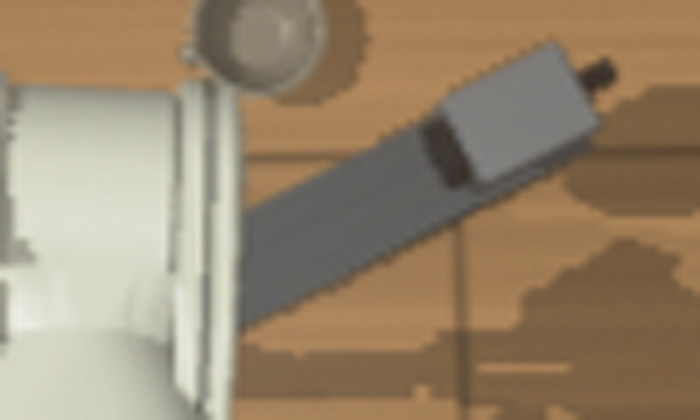

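Run:
```python
from h import *
b=lambda x,y:(190+x/2.6,120+y/2.6); t=lambda x,y:(255+x/7,165+y/7)
ang=lambda a,c:np.degrees(np.arctan2((c-a)[1],(c-a)[0])).round(2)
W=lambda p,z=.01:onz('wrist',b(*p),z); T=lambda p,z:onz('top',t(*p),z)
print('bar w',ang(W((278,175)),W((590,545))),ang(W((205,265)),W((350,440))))
print('disc',W((162,138)))
print('box',ang(T((437,103),.113),T((553,42),.113)),ang(T((490,183),.113),T((597,122),.113)))
print('bar t',ang(T((243,208),.01),T((425,122),.01)),ang(T((243,328),.01),T((590,148),.01)))
bx=(T((553,42),.113)+T((597,122),.113))/2; lens=(T((425,120),.105)+T((458,187),.105))/2
for A in ([.4765,-.0305,0],[.475,-.030,0],[.478,-.031,0]):
    A=np.array(A)
    for S in([.694,.126,0],[.693,.128,0]):
        L=ang(A,bx);s=ang(A,np.array(S)); print(A,'boxdir',L,'lensdir',ang(A,lens),'seal',s,'need',[(l+s)/2 for l in(-64.,-64.5)])
plan([.4765,-.0305,.141],-14.2)
```

```text
bar w -63.8 -66.14
disc [ 0.47660404 -0.03055194  0.01      ]
box -63.15 -61.33
bar t -65.59 -63.59
[ 0.4765 -0.0305  0.    ] boxdir -64.04 lensdir -64.35 seal 35.74 need [np.float64(-14.129999999999999), np.float64(-14.379999999999999)]
[ 0.4765 -0.0305  0.    ] boxdir -64.04 lensdir -64.35 seal 36.21 need [np.float64(-13.895), np.float64(-14.145)]
[ 0.475 -0.03   0.   ] boxdir -63.79 lensdir -64.01 seal 35.46 need [np.float64(-14.27), np.float64(-14.52)]
[ 0.475 -0.03   0.   ] boxdir -63.79 lensdir -64.01 seal 35.93 need [np.float64(-14.035), np.float64(-14.285)]
[ 0.478 -0.031  0.   ] boxdir -64.29 lensdir -64.69 seal 36.01 need [np.float64(-13.995000000000001), np.float64(-14.245000000000001)]
[ 0.478 -0.031  0.   ] boxdir -64.29 lensdir -64.69 seal 36.48 need [np.float64(-13.760000000000002), np.float64(-14.010000000000002)]
pos [ 0.4762 -0.03    0.1418] yaxis deg -14.2 x [-0.002  0.003 -1.   ] q [-3.700e+00  1.320e+01 -8.900e+00  6.810e+01  1.000e-01  1.005e+02] t 16.2167 F [-3.51  3.56  4.98] open 0.007
tool shift now [0.0008 0.0004 0.0004]
rx 0.0
shift after turn [0.0008 0.0004 0.0004]
```

Emit:
move_arm(
  steps="0 0 0 0 0 0;0 0 0 0 0 0;0 0 0 0 0 0;0 0 0 0 0 0;0 0 0 0 0 0;0 0 0 0 0 0",
)

```text
time_s: 16.72
position: [0.4762, -0.03, 0.1418]
tcp_rot: [-130.7, 89.8, 125.1]
contact_force: [-4.5, 4.3, 5.0]
opening: 0.0071
```

Run:
```python
from h import *
import cv2
plan([.4765,-.0305,.141],-14.2)
a=cv2.cvtColor(cv2.imread('pics/t6.png'),cv2.COLOR_BGR2RGB);n=bot.snapshot('top')
d=np.abs(a.astype(int)-n).max(2)
print('diff pot',(d[125:170,175:225]>30).sum(),'lamp3',(d[158:182,280:305]>30).sum(),'cup',(d[245:270,360:390]>30).sum())
w=bot.snapshot('wrist')[:,:,::-1];w0=cv2.imread('pics/w9.png');print('wrist diff',(np.abs(w.astype(int)-w0).max(2)>30).sum())
bot.job_done()
```

```text
pos [ 0.4762 -0.03    0.1418] yaxis deg -14.2 x [-0.002  0.003 -1.   ] q [-3.700e+00  1.320e+01 -8.900e+00  6.800e+01  1.000e-01  1.005e+02] t 16.7167 F [-4.53  4.33  4.99] open 0.0071
tool shift now [0.0008 0.0004 0.0004]
rx 0.0
shift after turn [0.0008 0.0004 0.0004]
diff pot 0 lamp3 43 cup 413
wrist diff 166
the job is handed in; nothing more can be done
```

I set the clay bottle down upright on the ware board, wholly on it and clear of both lamps, and let go of it. I then gripped the mirror's fin, turned it about 35° (0.61 rad) and handed the job in at about 17 s while still holding it.

**Mirror angle:** the jaws, and so the mirror, face -14.2°. I worked out a needed angle of about -14.15°, and my different measurements of the axis, lens direction and seal spread it from about -13.8° to -14.5°. Some single-edge readings of the stand's direction were 1–3° off. I went with the long bar edges and the lens and camera-box centres, which agreed.

**Last checks:**
- **Grip:** it held steady for the last half second, with about 8 N on the tool. The opening reads 7 mm on the 10 mm fin, but the wrist picture shows the fin held squarely between the pads.
- **Pot:** its picture did not change after the bottle was moved.
- **Cup and nearby lamp:** the pixel comparison flagged changes around both (413 and 43 pixels). I put this down to the arm's moving shadow, because the cup was at the same pixel in an earlier top view and the arm never went near it. I did not look at the last picture to confirm.
- **Wrist view:** 166 pixels differed from the view about half a second earlier. I did not look into the cause.

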